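# Drive the seized footrest hinge pin out with the drift punch

## Task

Take the drift punch from the tool stand and, with its nose in the hinge of the footrest, drive the seized hinge pin straight down until it is right out of the hinge underneath. Then hang the punch back in its hole in the tool stand, upright and resting on its guard, and let go.

Things in the scene. Friction and masses are not known exactly. Their poses are not given: they have to be found in the camera images.
- punch: Drift punch, hung upright in any of the stand's 3 holes (a red T-driver and a pear-handled scraper hang in the others). Origin: centre of its nose's end, z up along it. Going up: straight round shank 10 mm thick to 65 mm; round black guard, 44 mm wide, 65-71 mm, rests on the stand; plain straight round steel handle 18 mm thick, 71-145 mm, grip at 116 mm. 0.2-0.33 kg
- stand: Plywood tool stand, fixed, 60 mm (x) by 250 mm (y), top 85 mm above the bench. Origin on the bench under its centre, z up. Three through holes, 24 mm wide, at x = 0, y = -80, 0, +80 mm. A hung punch's nose is 20 mm above the bench. Neighbour tools reach 138 mm above the bench; the T-driver's bar (90 mm) lies across the stand, along x
- hinge_bore (a point): Centre of the bore's mouth in the top face of the footrest hinge, 104 mm above the bench; z up, x towards the rubber foot peg (27 mm thick, at 80 mm height, out to x = 131 mm). Hinge: grey ears with an aluminium tongue between, fixed on a dark steel bridge. Bore upright, 20 mm wide, through all 48 mm of the hinge; 56 mm free space below
- pin (a joint): Downward travel of the seized steel hinge pin in the bore, m. Pin 18 mm thick, 46 mm long, upright; its top is 3 mm plus this travel below the bore's mouth. Starts at 0 to 0.004; slides stiffly (about 9 N) and stays where left. From 0.045 it is wholly out of the hinge; at 0.0545 it stands on the bench and stops
There are look-alikes about, which are no part of the job. What is shaped like the punch but purple, turquoise or white is not meant.

How it is judged (in metres and radians):
On the way, in this order (a step that is already met when the one before it is completed fails the run):
1. the punch's nose is in the mouth of the hinge bore, upright (horizontal distance between punch and hinge_bore below 0.01 m and z of punch in the frame of hinge_bore below -0.001 m and angle between punch's own z axis and vertical below 0.26 rad), for 0.05 s.
2. the pin is driven right out of the hinge (45 mm or more) with the punch in the bore behind it (value of joint pin above 0.045 m and horizontal distance between punch and hinge_bore below 0.012 m and z of punch in the frame of hinge_bore below -0.04 m), for 0.05 s.
At the end, for the whole second after the job is handed in: The pin is driven at least 45 mm down, right out of the hinge, and the punch hangs in a hole of the stand: within 15 mm of the stand's centre line, its nose 12 to 28 mm above the bench, within 10 degrees of upright, at rest and released (value of joint pin above 0.045 m and x of punch in the frame of stand between -0.015 and 0.015 m and y of punch in the frame of stand between -0.1 and 0.1 m and z of punch in the frame of stand between 0.012 and 0.028 m and angle between punch's own z axis and vertical below 0.17 rad and linear speed of punch below 0.02 m/s); the robot touches nothing.
It also fails if it takes over 54 s, if anything falls off the work surface, if the arm or the gripper's body presses on something with over 40 N, if the wrist force passes 120 N, or if a joint passes its speed limit or range.

## Robot

A 6-joint arm with a two-finger parallel gripper is mounted at the origin on the work surface. World frame = base frame: x ahead of the robot, y to its left, z up, the work surface at z = 0. Lengths are in mm, angles in rad, forces in N, time in s.
With the tool pointing down it reaches from about 350 to 950 mm from the base axis. Payload 17.4 kg.
Tool frame: the origin (TCP) lies midway between the tips of the shut fingers; the grasp point (between the pads) lies 19 mm behind it; z points along the fingers, y is the line along which they close (so a half turn about z gives the same grasp; the last joint's range is limited). The gripper opens to 93 mm and grips with 3 to 60 N. Pads are 15 mm wide; open, the fingers measure 128 mm over their backs; the gripper's body (75 mm by 188 mm) begins 65 mm behind the grasp point.
Start: joints at [1.197, 0.116, 1.442, -0, 1.584, -0.038], TCP at [222.437, 637.302, 218.646] pointing down, gripper open.
Joint ranges: [-2.83, 2.83], [-0.83, 2.19], [0.07, 2.5], [-1.14, 4.28], [0.01, 3], [-2.97, 2.97]. Speed limits (rad/s): [1.89, 1.89, 2.22, 3.14, 3.14, 3.14].

## Interface

Orientations are given as a rotation vector (axis times angle).
In Python, from plant import * gives the robot as it stands.
- The arm moves only by the tool carry_out, never from a script. Its argument "steps" is a list that holds one entry, the list of rows, each a list of 6 numbers: the shift along the tool's x, y, z in units of 25 mm (1.0 is 25 mm), then the turn, a rotation vector about the tool's x, y, z in units of 8 degrees (1.0 is 8 degrees). A call has 1 to 10 rows; each row is the pose to reach, as a shift and turn from the pose commanded when the call began, along the tool's axes at that moment; what a row does not reach only later rows make up. A row lasts 1/8 s, in which the tool goes at most 62.5 mm and 10.7 degrees, less where a joint would pass 70% of its speed; a pose out of reach is approached as far as the arm can. A call with a gripper value outside its range is refused whole. "claw" is the finger opening in mm, from 0 to 93, set as the call begins (left out, the last holds). The fingers move at their own pace and stop on an object; the grip force is fixed at half the most. Time passes only in rows, so rows that repeat a pose let the fingers close. It gives the time, the measured TCP pose, the force, the opening and the grip force at its end, in the units of the state.
- sense(): the state, without advancing time (a new reading comes with each control period).
- grab_frame(name): name is "side" or "top" or "wrist"; returns the picture (384x512x3 uint8, red, green, blue); there is no depth.
- camera_info(name): a dict with "intrinsics" (3x3 intrinsics, pixels), "extrinsics" (4x4, takes a point from world to camera coordinates); the wrist camera has in their place "T_tool_cam" (4x4, takes a point from camera to tool coordinates, whose origin is the TCP and whose axes are the flange's). Camera axes: x right, y up, looking along -z (the intrinsics and any distortion apply to the point x, -y, -z); pixel columns grow to the right and rows downward; lengths in mm; the calibration is good to about 2 mm. A picture is of the moment at which its call begins: read the wrist's pose just before it. camera_info takes no time and is no camera call.
- hand_in(): hands the job in; it is judged then, once.
The state is a dict: "t": time; "q": joint angles; "dq": joint speeds; "joint_torque": joint torques, N m; "ee_pos": TCP position; "eef_rot": TCP orientation; "wrist_force": force on the tool from outside, world axes, zero at the start; "torque": the same for the moment, N m; "grip_width": finger opening in mm; "grasp_force": force on a finger pad.
Only numpy, scipy, OpenCV 4.12 (cv2) and the standard library are available. Lean on these libraries where they do the work, as an engineer would, in place of code of your own. Each camera call takes 0.05 s, during which the arm holds its last target. There are 200 camera calls.

## Working session

There is one attempt and no reset: what is moved stays moved. The work goes in short steps, Python scripts to look and compute and a tool call to move; the robot and the scene stay as the last step left them, time stands still between calls to the robot, and variables do not carry over. Pictures are saved under pics/ and viewed, at most 10 in all, crops included, and the job is handed in when it is done.

Besides the shell and the picture viewer there is one more tool, called as name(argument=value, ...), one argument or row to a line, values as JSON. carry_out: Moves the arm, as the interface text tells. Its arguments: {"type":"object","properties":{"steps":{"type":"array"},"claw":{"type":"number"}},"required":["steps"]}

```bash
mkdir -p pics; ls; cat > h.py <<'E'
from plant import *
import numpy as np, cv2
from scipy.spatial.transform import Rotation as R
def save(n,f):
    im=grab_frame(n); cv2.imwrite('pics/'+f,im[:,:,::-1]); return im
def cam(n,s=None):
    c=camera_info(n); K=np.array(c['intrinsics'])
    if n=='wrist':
        T=np.eye(4);T[:3,:3]=R.from_rotvec(s['eef_rot']).as_matrix();T[:3,3]=s['ee_pos']
        return K,np.linalg.inv(T@np.array(c['T_tool_cam'])),c
    return K,np.array(c['extrinsics']),c
def p2z(n,uv,z,s=None):
    K,E,c=cam(n,s); d=c.get('distortion')
    x,y=cv2.undistortPoints(np.array([[uv]],float),K,None if d is None else np.array(d,float))[0,0]
    W=np.linalg.inv(E); o=W[:3,3]; r=W[:3,:3]@np.array([x,-y,-1])
    return o+r*(z-o[2])/r[2]
E
python3 - <<'E'
from h import *
for n in('top','side','wrist'):
    c=camera_info(n); print(n,c); 
s=sense(); print(s)
a=save('top','top.png'); b=save('side','side.png')
E
```

```text
pics
top {'intrinsics': array([[450.80215246,   0.        , 258.00655646],
       [  0.        , 450.80215246, 192.72661782],
       [  0.        ,   0.        ,   1.        ]]), 'extrinsics': array([[-1.85106096e-02, -9.99760336e-01, -1.16888305e-02,
        -2.63745979e+01],
       [ 9.88960977e-01, -2.00271841e-02,  1.46816547e-01,
        -5.99260239e+02],
       [-1.47015454e-01, -8.84213347e-03,  9.89094673e-01,
        -1.20501006e+03],
       [ 0.00000000e+00,  0.00000000e+00,  0.00000000e+00,
         1.00000000e+00]])}
side {'intrinsics': array([[374.50159918,   0.        , 252.76512214],
       [  0.        , 374.50159918, 198.88934251],
       [  0.        ,   0.        ,   1.        ]]), 'extrinsics': array([[ 9.87344973e-01, -1.58512110e-01,  4.88013527e-03,
        -5.88007394e+02],
       [ 1.16946888e-01,  7.48537008e-01,  6.52698838e-01,
        -1.03645112e+02],
       [-1.07113632e-01, -6.43868199e-01,  7.57601750e-01,
        -9.61464803e+02],
       [ 0.00000000e+00,  0.00000000e+00,  0.00000000e+00,
         1.00000000e+00]])}
wrist {'intrinsics': array([[275.2
[... 471 characters left out ...]
        1.00000000e+00]])}
{'t': 0.0, 'q': array([ 1.19715140e+00,  1.16465815e-01,  1.44230124e+00, -6.64435215e-06,
        1.58401231e+00, -3.77957406e-02]), 'dq': array([ 0.00134485,  0.00088525, -0.00035861,  0.00058853,  0.00039158,
        0.00034504]), 'joint_torque': array([-4.60870706e-04, -7.21242714e+01, -6.22619462e+01,  7.78938504e-02,
        2.37055676e-02, -8.91818536e-05]), 'ee_pos': array([222.38615542, 637.07671321, 217.89645071]), 'eef_rot': array([-5.25035399e-01, -3.09716914e+00,  1.82677878e-03]), 'wrist_force': array([ 0.18103258,  0.24578956, -0.52908311]), 'torque': array([-0.0328548 ,  0.02002026, -0.02174283]), 'grasp_force': 0.0, 'grip_width': 92.87464558166153}
```

View pics/top.png

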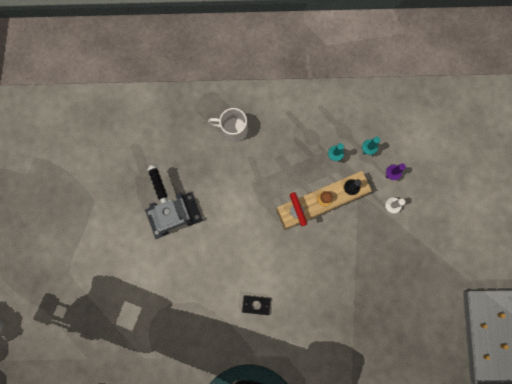

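View pics/side.png

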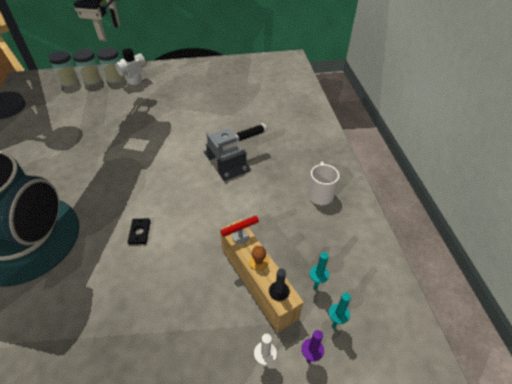

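The top view shows these candidates:
- a dark-handled tool with a black guard in the stand's end hole at (353,186)
- turquoise look-alikes at (337,152) and (371,146)
- a purple one at (396,171) and a white one at (395,205)
- the red T-driver at (298,209) and the scraper at (326,197)

I choose (353,186). The hinge is at about (170,214), with its peg pointing up to (152,168).

```bash
python3 - <<'E'
from h import *
a=cv2.imread('pics/top.png')
f=lambda x,y:cv2.resize(a[y:y+75,x:x+100],None,fx=5,fy=5,interpolation=cv2.INTER_CUBIC)
cv2.imwrite('pics/crop.png',cv2.resize(np.vstack([f(275,160),f(125,165)]),(400,600)))
for n,uv,z in[('hole T',(298,209),85),('guard',(352,187),91),('scr',(326,198),95),('hinge',(171,213),104),('pegend',(152,168),80)]:
    print(n,p2z('top',uv,z).round(0))
E
```

```text
hole T [ 547. -144.   85.]
guard [ 602. -289.   91.]
scr [ 573. -218.   95.]
hinge [541. 191. 104.]
pegend [667. 249.  80.]
```

View pics/crop.png

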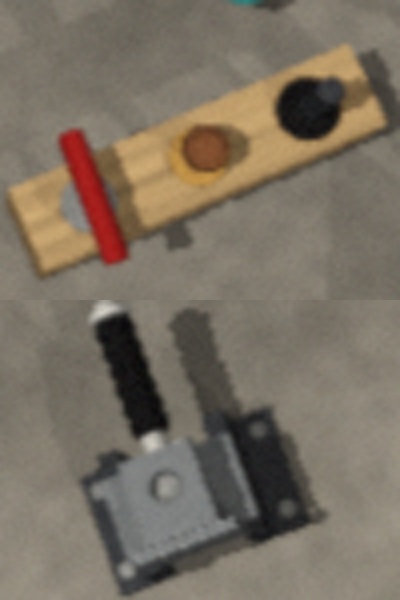

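The crop confirms the choice: a black guard with a plain grey round handle at full-image (352,187), leaning outward only through perspective. The bore shows as a light disc at (166.8,211.8).

```bash
cat >> h.py <<'E'
def plan(target,yaw=None):
    """world TCP target, yaw deg of tool y axis (mod 180) -> units"""
    s=sense(); M=R.from_rotvec(s['eef_rot'])
    d=M.inv().apply(np.array(target)-s['ee_pos'])/25
    z=M.as_matrix(); y0=np.degrees(np.arctan2(z[1,1],z[0,1]))
    # level tool with wanted yaw
    best=None
    for k in((0,180) if yaw is not None else (0,)):
        a=np.radians((y0 if yaw is None else yaw)+k); y=np.array([np.cos(a),np.sin(a),0]); zz=np.array([0,0,-1.])
        T=R.from_matrix(np.stack([np.cross(y,zz),y,zz],1)); r=np.degrees((M.inv()*T).as_rotvec())/8
        print('shift',d.round(2),'turn',r.round(2),'yaw0',y0.round(1),'q6',s['q'][5].round(2))
E
python3 - <<'E'
from h import *
g=p2z('top',(352.2,187),91);h=p2z('top',(357.5,183.2),165);b=p2z('top',(166.75,211.75),104)
print(g,h,b,p2z('side',(279,290),91),p2z('side',(224,135),104))
print(p2z('top',(337,155),10),p2z('top',(371,150),10))
plan([g[0],g[1],230],20.8)
E
```

```text
[ 602.00170547 -289.58421769   91.        ] [ 599.70730099 -288.29984806  165.        ] [544.08378156 202.04946449 104.        ] [ 603.94315589 -286.41308772   91.        ] [544.75500381 207.6021676  104.        ]
[ 708.81064095 -266.94136243   10.        ] [ 721.46005092 -365.26582038   10.        ]
shift [-26.55 -30.    -0.45] turn [-0.01  0.    6.25] yaw0 70.8 q6 -0.04
shift [-26.55 -30.    -0.45] turn [-0.000e+00 -1.000e-02 -1.625e+01] yaw0 70.8 q6 -0.04
```

carry_out(
  steps=[
    [[-13,-15,-0.5,0,0,3],[-26.5,-30,-0.5,0,0,6.25],[-26.5,-30,-0.5,0,0,6.25],[-26.5,-30,-0.5,0,0,6.25],[-26.5,-30,-0.5,0,0,6.25],[-26.5,-30,-0.5,0,0,6.25],[-26.5,-30,-0.5,0,0,6.25],[-26.5,-30,-0.5,0,0,6.25],[-26.5,-30,-0.5,0,0,6.25],[-26.5,-30,-0.5,0,0,6.25]],
  ],
)

```text
t: 1.35
ee_pos: [458.7, 56.6, 226.8]
eef_rot: [1.785, 2.585, 0.0]
wrist_force: [0.9, 1.4, -0.1]
grip_width: 93.0
grasp_force: 0.0
```

```bash
python3 -c "
from h import *
plan([602,-289,230],20.8)"
```

```text
shift [-14.96   0.46  -0.13] turn [ 0.    0.   -0.01] yaw0 20.8 q6 -0.29
shift [-14.96   0.46  -0.13] turn [ 0.   -0.   22.49] yaw0 20.8 q6 -0.29
```

carry_out(
  steps=[
    [[-15,0.45,0,0,0,0],[-15,0.45,0,0,0,0],[-15,0.45,0,0,0,0],[-15,0.45,0,0,0,0],[-15,0.45,0,0,0,0],[-15,0.45,0,0,0,0],[-15,0.45,0,0,0,0],[-15,0.45,0,0,0,0],[-15,0.45,0,0,0,0],[-15,0.45,0,0,0,0]],
  ],
)

```text
t: 2.6
ee_pos: [601.9, -287.1, 227.4]
eef_rot: [1.783, 2.586, 0.0]
wrist_force: [-0.6, -1.1, -0.1]
grip_width: 93.1
grasp_force: 0.0
```

```bash
python3 - <<'E'
from h import *
plan([602,-289,117],20.8)
s=sense(); print(s['ee_pos'])
a=save('wrist','w1.png')
K,E,c=cam('wrist',s)
for p in[(602,-289,165),(602,-289,91)]:
    q=E@np.array([*p,1]); print(K@(np.array([q[0],-q[1],-q[2]])/-q[2]))
E
```

```text
shift [-0.07 -0.03  4.42] turn [0. 0. 0.] yaw0 20.8 q6 -0.85
shift [-0.07 -0.03  4.42] turn [-1.00e-02  1.00e-02 -2.25e+01] yaw0 20.8 q6 -0.85
[ 601.88905776 -287.0653602   227.40891847]
[258.44656645 209.8330292    1.        ]
[258.68300021 188.67424904   1.        ]
```

View pics/w1.png

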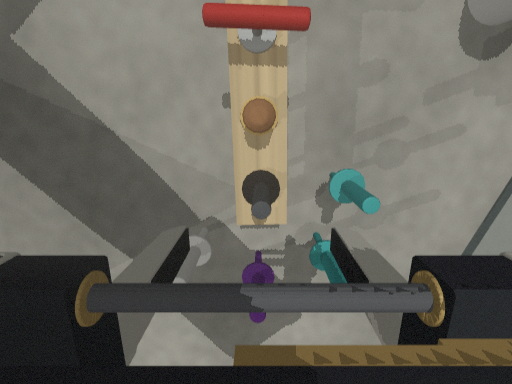

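The wrist view shows the punch's top at (261,210) and its guard at (261,189), within about 1 mm of what I predicted. The fingers straddle the stand crosswise and clear the neighbours. Descending to grip.

carry_out(
  steps=[
    [[-0.05,0,1.5,0,0,0],[-0.05,0,3,0,0,0],[-0.05,0,4.4,0,0,0],[-0.05,0,4.4,0,0,0],[-0.05,0,4.4,0,0,0]],
  ],
  claw=60,
)

```text
t: 3.28
ee_pos: [602.9, -289.2, 118.7]
eef_rot: [1.783, 2.584, 0.0]
wrist_force: [0.4, -0.3, 0.6]
grip_width: 60.0
grasp_force: 0.0
```

carry_out(
  steps=[
    [[0,0,0,0,0,0],[0,0,0,0,0,0],[0,0,0,0,0,0],[0,0,0,0,0,0],[0,0,0,0,0,0],[0,0,0,0,0,0],[0,0,0,0,0,0],[0,0,0,0,0,0]],
  ],
  claw=0,
)

```text
t: 4.28
ee_pos: [602.4, -289.2, 116.8]
eef_rot: [1.785, 2.585, 0.0]
wrist_force: [1.5, 0.3, -0.3]
grip_width: 17.6
grasp_force: 30.0
```

carry_out(
  steps=[
    [[0,0,-1.5,0,0,0],[0,0,-3.2,0,0,0],[0,0,-5.2,0,0,0],[0,0,-5.2,0,0,0],[0,0,-5.2,0,0,0]],
  ],
)

```text
t: 4.9
ee_pos: [602.1, -289.1, 245.5]
eef_rot: [-1.784, -2.584, 0.0]
wrist_force: [-0.3, 0.6, -2.5]
grip_width: 17.5
grasp_force: 30.0
```

```bash
python3 -c "
from h import *
plan([544,203,247]);print(sense()['wrist_force'])"
```

```text
shift [19.23  4.8  -0.05] turn [-0.01 -0.01 -0.  ] yaw0 20.8 q6 -0.85
[-0.346952    0.61347344 -2.5143907 ]
```

carry_out(
  steps=[
    [[8,2,0,0,0,0],[17,4.8,0,0,0,0],[17,4.8,0,0,0,0],[17,4.8,0,0,0,0],[17,4.8,0,0,0,0],[17,4.8,0,0,0,0],[17,4.8,0,0,0,0],[17,4.8,0,0,0,0],[17,4.8,0,0,0,0],[17,4.8,0,0,0,0]],
  ],
)

```text
t: 6.15
ee_pos: [564.0, 149.6, 246.0]
eef_rot: [-1.786, -2.584, 0.001]
wrist_force: [0.1, -0.9, -2.6]
grip_width: 17.5
grasp_force: 30.0
```

carry_out(
  steps=[
    [[0,0,0,0,0,0],[0,0,0,0,0,0],[0,0,0,0,0,0]],
  ],
)

```text
t: 6.52
ee_pos: [564.0, 150.4, 246.8]
eef_rot: [1.786, 2.585, 0.0]
wrist_force: [0.2, -0.3, -2.1]
grip_width: 17.7
grasp_force: 30.0
```

```bash
python3 - <<'E'
from h import *
plan([544,203,247])
s=sense(); print(s['ee_pos'],s['wrist_force'])
a=save('wrist','w2.png')
K,E,c=cam('wrist',s)
for p in[(544,203,104),tuple(s['ee_pos']+[0,0,-97])]:
    q=E@np.array([*p,1]); print(K@(np.array([q[0],-q[1],-q[2]])/-q[2]))
E
```

```text
shift [ 2.25 -0.01 -0.01] turn [ 0.  0. -0.] yaw0 20.7 q6 -0.14
[564.03753762 150.40192317 246.81307604] [ 0.18043573 -0.26078648 -2.05404705]
[259.09637129 135.92150773   1.        ]
[259.20409483 196.84370084   1.        ]
```

View pics/w2.png

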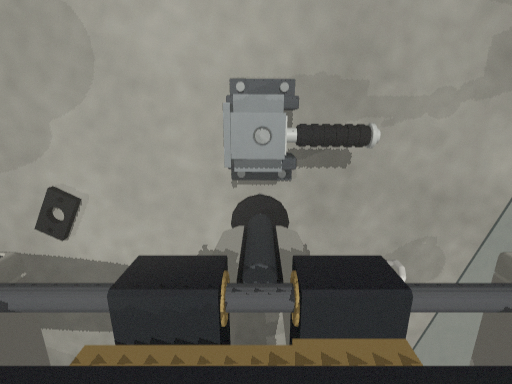

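The wrist view shows the bore at (262.5,135.5), against a prediction of (259.1,135.9). That puts it about 2.5 mm to the right in tool +y. The punch hangs straight, with its guard centred at (260,217). I'll go over the bore and down to the mouth.

carry_out(
  steps=[
    [[1.2,0.1,0,0,0,0],[2.25,0.1,0,0,0,0],[2.25,0.1,0,0,0,0],[2.25,0.1,0,0,0,0],[2.25,0.1,0.8,0,0,0],[2.25,0.1,1.5,0,0,0],[2.25,0.1,1.8,0,0,0],[2.25,0.1,2,0,0,0],[2.25,0.1,2,0,0,0]],
  ],
)

```text
t: 7.7
ee_pos: [546.4, 204.2, 196.7]
eef_rot: [-1.785, -2.585, 0.0]
wrist_force: [0.3, 0.1, -2.2]
grip_width: 17.5
grasp_force: 30.0
```

```bash
python3 - <<'E'
from h import *
s=sense(); print(s['ee_pos'],s['wrist_force'])
a=save('side','s2.png'); b=save('wrist','w3.png')
f=cv2.resize(a[80:200,170:300],None,fx=4,fy=4,interpolation=cv2.INTER_CUBIC)
g=cv2.resize(b[100:300,170:350],None,fx=1.5,fy=1.5)
g=cv2.copyMakeBorder(g,0,480-g.shape[0],0,0,0); cv2.imwrite('pics/c2.png',np.hstack([f,g]))
E
```

```text
[546.36445104 204.22138895 196.66319228] [ 0.32107397  0.12876634 -2.1541096 ]
```

View pics/c2.png

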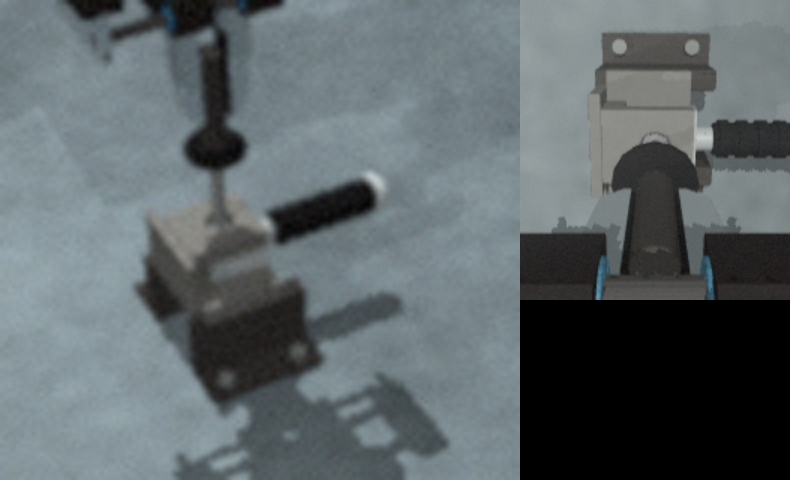

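The side crop shows the shank entering the hinge's top face at about (217,222). The nose is about 4 mm below the mouth with no contact force, so it's in the bore. Driving down.

carry_out(
  steps=[
    [[0,0,0.1,0,0,0],[0,0,0.2,0,0,0],[0,0,0.3,0,0,0],[0,0,0.4,0,0,0],[0,0,0.5,0,0,0],[0,0,0.6,0,0,0]],
  ],
)

```text
t: 8.55
ee_pos: [546.7, 204.4, 182.8]
eef_rot: [1.784, 2.585, 0.002]
wrist_force: [-1.6, 0.4, 6.7]
grip_width: 17.4
grasp_force: 30.0
```

9 N of pushing force means the pin is sliding. Continuing.

carry_out(
  steps=[
    [[0,0,0.2,0,0,0],[0,0,0.4,0,0,0],[0,0,0.6,0,0,0],[0,0,0.8,0,0,0],[0,0,1,0,0,0],[0,0,1.2,0,0,0],[0,0,1.4,0,0,0],[0,0,1.4,0,0,0],[0,0,1.4,0,0,0]],
  ],
)

```text
t: 9.68
ee_pos: [546.5, 204.3, 147.0]
eef_rot: [1.785, 2.585, 0.001]
wrist_force: [0.6, 0.6, 1.2]
grip_width: 17.6
grasp_force: 30.0
```

```bash
python3 - <<'E'
from h import *
s=sense(); print(s['ee_pos'],s['wrist_force'])
a=save('side','s3.png')
f=cv2.resize(a[80:200,170:300],None,fx=4,fy=4,interpolation=cv2.INTER_CUBIC)
cv2.imwrite('pics/c3.png',f)
E
```

```text
[546.49503088 204.3302325  147.02179875] [0.58445596 0.64132884 1.1864881 ]
```

View pics/c3.png

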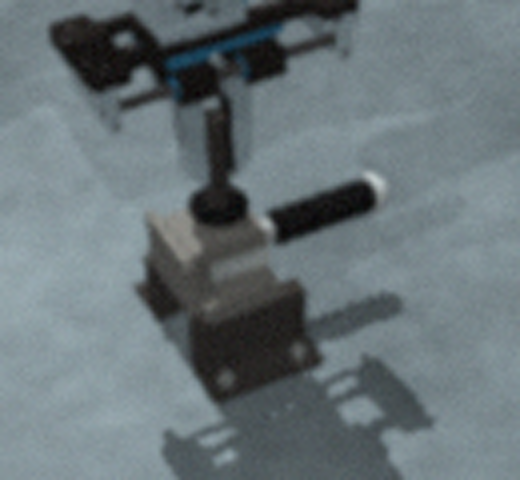

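The side crop shows the guard at (218,205), just above the hinge's top, with the punch upright. I'll push a little further, to the stop, for margin.

carry_out(
  steps=[
    [[0,0,0.1,0,0,0],[0,0,0.15,0,0,0],[0,0,0.15,0,0,0]],
  ],
)

```text
t: 10.1
ee_pos: [546.6, 204.4, 143.5]
eef_rot: [1.785, 2.585, 0.001]
wrist_force: [0.3, 0.3, 5.1]
grip_width: 17.6
grasp_force: 30.0
```

carry_out(
  steps=[
    [[0,0,0.04,0,0,0],[0,0,0.08,0,0,0]],
  ],
)

```text
t: 10.35
ee_pos: [546.9, 204.4, 142.9]
eef_rot: [1.784, 2.584, 0.003]
wrist_force: [-4.4, -0.6, 21.9]
grip_width: 17.5
grasp_force: 30.0
```

The force jumped to 24 N, so the pin is standing on the bench. Lifting out.

carry_out(
  steps=[
    [[0,0,-0.5,0,0,0],[0,0,-1.5,0,0,0],[0,0,-3,0,0,0],[0,0,-4.2,0,0,0],[0,0,-4.2,0,0,0],[0,0,-4.2,0,0,0]],
  ],
)

```text
t: 11.1
ee_pos: [546.0, 204.1, 244.5]
eef_rot: [-1.784, -2.584, 0.002]
wrist_force: [-0.1, -0.4, -2.0]
grip_width: 17.5
grasp_force: 30.0
```

```bash
python3 -c "
from h import *
plan([602.4,-289.2,247],20.8);print(sense()['wrist_force'])"
```

```text
shift [-19.25  -4.89  -0.09] turn [-0.01 -0.   -0.  ] yaw0 20.8 q6 -0.05
shift [-19.25  -4.89  -0.09] turn [-0.00e+00  2.00e-02  2.25e+01] yaw0 20.8 q6 -0.05
[-0.09573603 -0.3737298  -1.97503984]
```

carry_out(
  steps=[
    [[-2,-0.5,-0.5,0,0,0],[-10,-2.5,-0.5,0,0,0],[-19.25,-4.9,-0.5,0,0,0],[-19.25,-4.9,-0.5,0,0,0],[-19.25,-4.9,-0.5,0,0,0],[-19.25,-4.9,-0.5,0,0,0],[-19.25,-4.9,-0.5,0,0,0],[-19.25,-4.9,-0.5,0,0,0],[-19.25,-4.9,-0.5,0,0,0],[-19.25,-4.9,-0.5,0,0,0]],
  ],
)

```text
t: 12.35
ee_pos: [602.0, -289.2, 256.7]
eef_rot: [-1.784, -2.582, 0.0]
wrist_force: [-0.5, 0.3, -2.3]
grip_width: 17.4
grasp_force: 30.0
```

carry_out(
  steps=[
    [[0,0,0,0,0,0],[0,0,0,0,0,0]],
  ],
)

```text
t: 12.6
ee_pos: [602.5, -288.0, 258.7]
eef_rot: [1.783, 2.586, 0.0]
wrist_force: [0.3, 0.4, -3.3]
grip_width: 17.6
grasp_force: 30.0
```

```bash
python3 -c "
from h import *
plan([602.4,-289.2,118],20.8);print(sense()['wrist_force'],sense()['ee_pos'])"
```

```text
shift [-0.04 -0.02  5.63] turn [0.   0.   0.01] yaw0 20.8 q6 -0.85
shift [-0.04 -0.02  5.63] turn [ -0.     0.   -22.49] yaw0 20.8 q6 -0.85
[ 0.3147132   0.4293586  -3.27191229] [ 602.51074357 -287.95701828  258.72303773]
```

Descending to just above the seated height, more slowly near the end.

carry_out(
  steps=[
    [[-0.05,0,1.2,0,0,0],[-0.05,0,2.4,0,0,0],[-0.05,0,3.2,0,0,0],[-0.05,0,3.8,0,0,0],[-0.05,0,4.4,0,0,0],[-0.05,0,5,0,0,0],[-0.05,0,5.3,0,0,0],[-0.05,0,5.5,0,0,0],[-0.05,0,5.5,0,0,0],[-0.05,0,5.5,0,0,0]],
  ],
)

```text
t: 13.85
ee_pos: [603.0, -290.4, 121.6]
eef_rot: [1.784, 2.585, 0.0]
wrist_force: [-0.6, 0.7, -1.6]
grip_width: 17.6
grasp_force: 30.0
```

carry_out(
  steps=[
    [[0,0,0.07,0,0,0],[0,0,0.14,0,0,0],[0,0,0.18,0,0,0],[0,0,0.18,0,0,0]],
  ],
)

```text
t: 14.35
ee_pos: [602.9, -290.4, 116.7]
eef_rot: [1.785, 2.585, 0.0]
wrist_force: [-0.9, 0.3, 1.2]
grip_width: 17.7
grasp_force: 30.0
```

Force went from -2 to +1.2 N, so the guard rests on the stand. Releasing.

carry_out(
  steps=[
    [[0,0,0,0,0,0],[0,0,0,0,0,0],[0,0,0,0,0,0],[0,0,0,0,0,0],[0,0,0,0,0,0]],
  ],
  claw=60,
)

```text
t: 14.98
ee_pos: [602.8, -290.3, 116.5]
eef_rot: [1.785, 2.585, -0.0]
wrist_force: [0.3, 0.1, -0.7]
grip_width: 59.2
grasp_force: 0.0
```

carry_out(
  steps=[
    [[0,0,-0.5,0,0,0],[0,0,-1.5,0,0,0],[0,0,-3,0,0,0],[0,0,-4.5,0,0,0],[0,0,-4.5,0,0,0],[0,0,-4.5,0,0,0],[0,0,-4.5,0,0,0]],
  ],
)

```text
t: 15.85
ee_pos: [602.5, -290.2, 227.9]
eef_rot: [-1.784, -2.584, 0.0]
wrist_force: [0.0, 0.3, -0.7]
grip_width: 60.0
grasp_force: 0.0
```

```bash
python3 - <<'E'
from h import *
s=sense(); print(s['ee_pos'],s['wrist_force'],s['grip_width'])
b=save('wrist','w4.png'); a=save('side','s4.png')
f=cv2.resize(a[190:370,200:380],(384,384))
g=cv2.resize(a[110:200,190:290],(384,346))
cv2.imwrite('pics/c4.png',np.hstack([f,b[:,100:420]]))
E
```

```text
[ 602.52476646 -290.15586433  227.87547555] [ 0.02558887  0.34416394 -0.67246494] 59.95600932903411
```

View pics/c4.png

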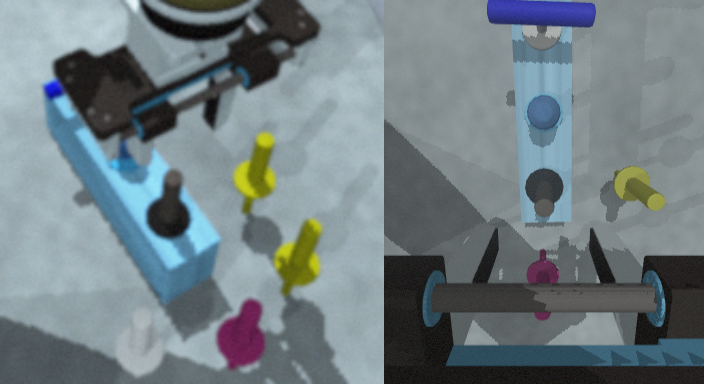

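The crop (red and blue are swapped in it) shows the punch upright in the end hole, with its guard flat on the stand, at (168,215) in the side view and (543,188) in the wrist view. The gripper is clear of it.

```bash
python3 -c "
from plant import *
print(hand_in())"
```

```text
the job is handed in; nothing more can be done
None
```

The hinge pin is driven out and standing on the bench, the punch is back upright in its stand hole and released, and the job was handed in at about 16 s (limit 54 s); no verdict was returned.

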